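# Open the carton and set out the practice bone

## Robot

A 6-joint arm with a two-finger parallel gripper is mounted at the origin on the work surface. World frame = base frame: x ahead of the robot, y to its left, z up, the work surface at z = 0. Lengths are in m, angles in rad, forces in N, time in s.
With the tool pointing down it reaches from about 0.325 to 0.75 m from the base axis. Payload 7.6 kg.
Tool frame: the origin (TCP) lies midway between the tips of the shut fingers; the grasp point (between the pads) lies 19 mm behind it; z points along the fingers, y is the line along which they close (so a half turn about z gives the same grasp; the last joint's range is limited). The gripper opens to 85 mm and grips with 20 to 120 N. Pads are 22 mm wide; open, the fingers measure 114 mm over their backs; the gripper's body (76 mm by 85 mm) begins 54 mm behind the grasp point. The pads swing forward as they close: fully open they stand 13 mm farther back than shut.
Start: joints at [-1.244, 0.052, 1.401, -0, 1.689, -0.07], TCP at [0.203, -0.484, 0.205] pointing down, gripper open.
Joint ranges: [-2.9, 2.9], [-0.91, 2.17], [0.12, 2.37], [-1.06, 4.2], [0.26, 2.73], [-2.93, 2.93]. Speed limits (rad/s): [2.57, 2.57, 3.01, 3.14, 3.14, 3.14].

## Interface

Orientations are given as a unit quaternion [x, y, z, w].
In Python, from cell import robot, eoat, inverse_kinematics, vision, models gives the robot as it stands. The module is installed in compiled form; this text tells all that it offers. Calls block until the motion is done:
- robot.move_ptp(position, orientation): joint-space move of the TCP to a pose.
- robot.move_linear(position, rot=None, v=0.15, stop_force=None): straight line of the TCP; rot=None keeps the orientation; v is the mean speed in m/s. With stop_force (N) it stops when the force on the tool has changed by that much, and returns True; else False.
- robot.move_j(angles): joint-space move.
- eoat.move_gripper(opening): finger opening in m; the grip force is fixed at half the most; returns when the fingers have stopped.
- robot.dwell(seconds).
- inverse_kinematics(position, orientation): joint angles nearest the present ones, or None.
- vision.get_image(name): name is "scene" or "side" or "wrist"; returns a dict with "pixels" (384x512x3 uint8, red, green, blue), "mtx" (3x3 intrinsics, pixels), "eye" and "rotation" of the camera in the world. Camera axes: x right, y up, looking along -z (the intrinsics and any distortion apply to the point x, -y, -z); pixel columns grow to the right and rows downward; lengths in m; the calibration is good to about 2 mm. A picture is of the moment at which its call begins. There is no depth.
A pose or a line that the arm cannot do raises robot.IKError and nothing moves.
- robot.job_done(): hands the job in; it is judged then, once.
Trained networks look in the newest picture that a camera, given by its name, has taken for a name from the list of things; names that differ only in an ending like _2 or _b are one class to them, and where a whole thing is asked for, a point or a joint stands for the part that bears it (a point fixed in the world has none). Each returns a list of dicts, best first, with "p" (0 to 1); they miss things now and then, are a little off and sometimes report something else, mostly with a low value. They report only what shows in the picture. A call takes as long as a camera call. They do not tell look-alikes from the thing itself.
- models.boxes_of(label, camera): "bbox" ([left, top, right, bottom] in pixels, round what is visible of it).
Readings, each from a call of its own:
- robot.get_clock(): time.
- robot.get_joint_pos(): joint angles.
- robot.get_qd(): joint speeds.
- robot.get_tau(): joint torques, N m.
- robot.get_ee_pos(): TCP position.
- robot.get_orientation(): TCP orientation.
- robot.get_wrist_force(): force on the tool from outside, world axes, zero at the start.
- robot.get_ft_torque(): the same for the moment, N m.
- robot.get_finger_gap(): finger opening in m.
- robot.get_gripper_force(): force on a finger pad.
Only numpy, scipy, OpenCV 4.12 (cv2) and the standard library are available. Lean on these libraries where they do the work, as an engineer would, in place of code of your own. Each camera call takes 0.05 s, during which the arm holds its last target. There are 200 camera calls.

## Task

Swing both flaps of the cardboard carton right back, well past upright, so that they stay open, and only then lift the practice bone model out. Stand it upright on its white base, wholly on the orange pad in the grey tray, letting go only once it stands on the pad (do not drop it). Leave everything else on the table, and the handpiece in the tray, where it is.

Things in the scene. Friction and masses are not known exactly. Their poses are not given: they have to be found in the camera images.
- carton: Open-topped brown cardboard carton, fixed to the table, 150 (x) x 180 (y) x 85 mm high, walls and floor 4 mm thick. Origin: centre of its underside; z up. Its two loose flaps close over the top from its +y and -y sides; a slot 40 mm wide stays free between their edges. Two more short flaps hang folded down outside on the x faces and play no part.
- flap_l (a joint): Opening angle of the flap on the carton's +y side, rad: 0 = lying flat shut, 1.57 = upright, 2.4 = right back at its stop, leaning outwards. The crease has a little friction: let go below about 1 rad it falls shut, beyond that it stays or falls open. A light pull moves it (under 1 N at the edge).
- flap_r (a joint): The same for the flap on the carton's -y side, the mirror image.
- flap_l_hinge (a point): Point on the hinge line of flap_l, at its middle: carton frame (0, +90, 87) mm; the hinge line runs along the carton's x. Frame turns with the flap: y in the panel's plane (the panel lies on the -y side), z is normal to the panel, up when shut. The panel is 146 mm along the hinge, 70 mm long from hinge to free edge, 4 mm thick.
- flap_r_hinge (a point): Same for flap_r: carton frame (0, -90, 87) mm; here the panel lies on the +y side of its frame.
- flap_l_tab (a point): Grip point of flap_l's blue pull tab. The tab is a stiff blue plate 8 mm thick, 34 mm wide along the hinge direction and 32 mm long that rises from the free edge of the panel, bent up 45 degrees from the panel's plane (in the flap frame it points along (0, -1, +1)). This point is 20 mm along the tab from its root, mid thickness; flap frame (-30, -82.1, 14.1) mm. Frame parallel to the flap's.
- flap_r_tab (a point): Same for flap_r: the tab points along (0, +1, +1) in the flap frame; this point at (+30, +82.1, 14.1) mm.
- bone: Loose cream practice bone model, about 220 g, standing in the carton: a round white base 56 mm across and 12 mm thick, on it an upright round shaft 40 mm across up to 50 mm height, with a domed top at 68 mm, a few black drill holes. Origin: centre of its underside; z is its own axis.
- tray: Fixed shallow grey plastic tray, 200 (x) x 240 (y) x 40 mm high, walls and floor 5 mm. Origin: centre of its underside. A black and steel handpiece lies in its +y half.
- pad (a point): Centre of the top of the flat orange square pad, 100 x 100 mm, in the tray's -y half: tray frame (0, -50, 7) mm; z up.
- handpiece: Loose bystander: surgical handpiece, 155 mm long, about 20 mm high, lying along x in the tray, centred near tray frame (0, +70) mm. Origin on its underside.
- saline: Loose bystander: clear bottle with blue cap, 64 mm across, 150 mm high. Origin: centre of underside.
- cup: Loose bystander: steel cup, 70 mm across, 70 mm high. Origin: centre of underside.
- gauze: Loose bystander: white pack 80 x 110 x 35 mm. Origin: centre of underside.
- jar: Loose bystander: amber jar with white lid, 54 mm across, 60 mm high. Origin: centre of underside.
- driver: Loose bystander: screwdriver, 170 mm long, lying on the table near the robot. Origin on its underside.
Things that resemble listed ones, but are neither listed nor needed, are in the scene too. Several things have the shape of the carton; the one meant has the colours described above.

How it is judged:
On the way, in this order (a step that is already met when the one before it is completed fails the run):
1. both flaps are swung open past 1.9 rad while the bone model is still in the carton (value of joint each of flap_l, flap_r above 1.9 rad and horizontal distance between bone and carton below 0.07 m and height (world z) of bone below 0.03 m), for 0.2 s.
2. the bone model has been lifted out above the carton's rim (height (world z) of bone above 0.09 m), for 0.05 s.
At the end, for the whole second after the job is handed in: Both flaps stand open beyond 1.9 rad; the bone model stands upright (within 0.1 rad) and at rest on the orange pad, its centre within 30 mm of the pad's centre along each pad axis and its base at the pad's height (within 4 mm) (value of joint each of flap_l, flap_r above 1.9 rad and x of bone in the frame of pad between -0.03 and 0.03 m and y of bone in the frame of pad between -0.03 and 0.03 m and z of bone in the frame of pad between -0.004 and 0.004 m and angle between bone's own z axis and vertical below 0.1 rad and linear speed of bone below 0.02 m/s); the robot touches nothing.
It fails at once if the bone model is dropped: it moves faster than 0.45 m/s while the fingers do not touch it (contact force between the fingers and bone below 0.05 N and linear speed of bone above 0.45 m/s).
It fails at once if the bone model is lifted before both flaps are open past 1.9 rad (height (world z) of bone above 0.05 m and horizontal distance between bone and carton below 0.12 m and value of joint any of flap_l, flap_r below 1.9 rad).
It fails at once if the saline bottle, cup, gauze pack, jar, screwdriver or handpiece is displaced by more than 30 mm (distance of any of saline, cup, gauze, jar, driver, handpiece from where it was at the start of the episode above 0.03 m).
It also fails if it takes over 72 s, if anything falls off the work surface, if the arm or the gripper's body presses on something with over 40 N, if the wrist force passes 120 N, or if a joint passes its speed limit or range.

## Working session

There is one attempt and no reset: what is moved stays moved. The work goes in short steps, each a Python script; the robot and the scene stay as the last script left them, time stands still between calls to the robot, and variables do not carry over. Pictures are saved under pics/ and viewed, at most 12 in all, crops included, and the job is handed in when it is done.

```bash
mkdir -p pics; cat > h.py <<'E'
import numpy as np, cv2
from cell import robot, eoat, inverse_kinematics, vision, models
def shot(cam,name):
    im=vision.get_image(cam); cv2.imwrite(f'pics/{name}.png',im['pixels'][:,:,::-1]); return im
def ray(im,u,v):
    K=np.array(im['mtx']); d=np.array([(u-K[0,2])/K[0,0],-(v-K[1,2])/K[1,1],-1.])
    R=np.array(im['rotation']); return np.array(im['eye']),R@d
def onz(im,u,v,z):
    e,d=ray(im,u,v); return e+d*(z-e[2])/d[2]
def proj(im,P):
    K=np.array(im['mtx']); c=(np.atleast_2d(P)-im['eye'])@np.array(im['rotation'])
    return np.c_[K[0,0]*c[:,0]/-c[:,2]+K[0,2],-K[1,1]*c[:,1]/-c[:,2]+K[1,2]]
E
python3 - <<'E'
from h import *
import pickle
d={}
for c in ['scene','side','wrist']:
    d[c]=shot(c,c+'0'); print(c,{k:np.round(v,3).tolist() for k,v in d[c].items() if k!='pixels'}, [k for k in d[c]])
    if c!='wrist':
        for l in ['carton','tray','bone','flap_l_tab','flap_l','handpiece','pad','saline','cup','gauze','jar','driver']:
            try: print(l,[(np.round(b['bbox']).tolist(),round(b['p'],2)) for b in models.boxes_of(l,c)])
            except Exception as e: print(l,e)
pickle.dump(d,open('d.pkl','wb'))
E
```

```text
scene {'mtx': [[366.203, 0.0, 262.232], [0.0, 366.203, 194.039], [0.0, 0.0, 1.0]], 'eye': [1.023, 0.06, 0.755], 'rotation': [0.201, 0.211, 0.699, 0.653]} ['pixels', 'mtx', 'eye', 'rotation']
carton [([126.0, 160.0, 224.0, 237.0], 0.83), ([149.0, 91.0, 224.0, 162.0], 0.61)]
tray [([267.0, 154.0, 373.0, 240.0], 0.88)]
bone [([163.0, 182.0, 184.0, 213.0], 0.86), ([177.0, 261.0, 211.0, 304.0], 0.19)]
flap_l_tab [([172.0, 162.0, 218.0, 217.0], 0.76), ([184.0, 92.0, 222.0, 132.0], 0.75), ([239.0, 266.0, 274.0, 315.0], 0.66)]
flap_l [([174.0, 165.0, 224.0, 220.0], 0.87), ([126.0, 160.0, 170.0, 215.0], 0.78), ([148.0, 88.0, 187.0, 139.0], 0.63), ([247.0, 125.0, 263.0, 170.0], 0.61), ([185.0, 88.0, 219.0, 132.0], 0.56)]
handpiece [([343.0, 168.0, 351.0, 222.0], 0.75)]
pad [([266.0, 146.0, 373.0, 243.0], 0.78)]
saline [([238.0, 263.0, 274.0, 316.0], 0.92)]
cup []
gauze [([82.0, 249.0, 148.0, 303.0], 0.6)]
jar [([358.0, 291.0, 394.0, 324.0], 0.71)]
driver [([246.0, 122.0, 264.0, 170.0], 0.57)]
side {'mtx': [[399.043, 0.0, 249.246], [0.0, 399.043, 195.533], [0.0, 0.0, 1.0]], 'eye': [-0.027, 0.56
[... 430 characters left out ...]
.7), ([346.0, 178.0, 382.0, 205.0], 0.61), ([283.0, 233.0, 314.0, 258.0], 0.32)]
handpiece [([181.0, 256.0, 221.0, 290.0], 0.67)]
pad [([159.0, 205.0, 281.0, 305.0], 0.75)]
saline [([188.0, 142.0, 209.0, 190.0], 0.9), ([282.0, 144.0, 330.0, 176.0], 0.54)]
cup [([216.0, 147.0, 240.0, 175.0], 0.61)]
gauze [([253.0, 131.0, 290.0, 160.0], 0.9)]
jar [([120.0, 202.0, 143.0, 230.0], 0.91), ([250.0, 145.0, 331.0, 214.0], 0.16)]
driver [([282.0, 232.0, 317.0, 262.0], 0.73), ([119.0, 202.0, 143.0, 227.0], 0.38)]
wrist {'mtx': [[273.431, 0.0, 252.227], [0.0, 273.431, 193.544], [0.0, 0.0, 1.0]], 'eye': [0.264, -0.46, 0.374], 'rotation': [-0.11, 0.074, -0.549, 0.825]} ['pixels', 'mtx', 'eye', 'rotation']
```

View pics/scene0.png

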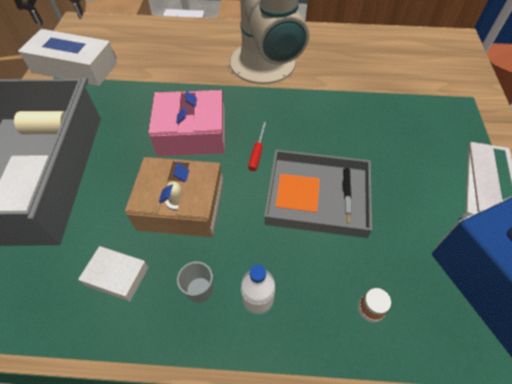

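View pics/side0.png

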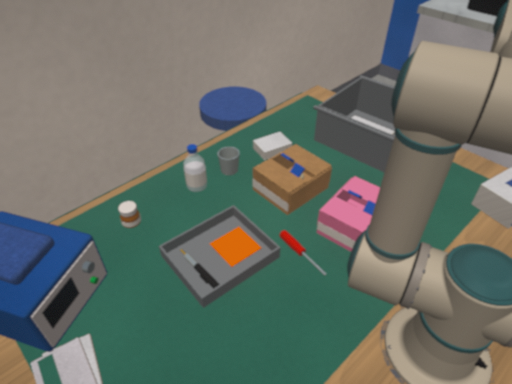

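The scene picture shows the brown carton at about (175,195), with tabs at (180,172) and (167,193) and the bone between them. The pink carton is a look-alike. The tray is at (320,193), with the pad at (299,193) and the handpiece on the right (+y). Next I'll take rough positions, then a closer wrist picture.

```bash
cat > p.py <<'E'
import re
s=open('h.py').read()
s=s.replace("np.array(im['rotation'])","Rot.from_quat(im['rotation']).as_matrix()").replace("import numpy as np, cv2","import numpy as np, cv2\nfrom scipy.spatial.transform import Rotation as Rot")
open('h.py','w').write(s)
E
python3 p.py; python3 - <<'E'
from h import *
import pickle
d=pickle.load(open('d.pkl','rb'))
s=d['scene'];f=lambda u,v,z:print((u,v,z),onz(s,u,v,z).round(3))
# carton top corners guess
for u,v in [(141,158),(221,162),(213,234),(127,226)]: f(u,v,.089)
print('pad+tray')
f(299,193,.007)
for u,v in [(275,152),(371,159),(371,234),(267,226)]: f(u,v,.04)
for q,c,z in [('cup',(195,280),.03),('saline',(258,290),.07),('driver',(257,150),.01)]: f(*c,z)
print(robot.get_orientation())
hsv=cv2.cvtColor(s['pixels'],cv2.COLOR_RGB2HSV)
m=cv2.inRange(hsv,(3,180,180),(18,255,255)); n,l,st,ce=cv2.connectedComponentsWithStats(m)
i=1+np.argmax(st[1:,4]);print(st[i],ce[i]); f(*ce[i],.007)
ps,_=cv2.findContours((l==i).astype('uint8'),0,1); print(cv2.minAreaRect(ps[0]))
b=cv2.boxPoints(cv2.minAreaRect(ps[0]))
for p in b: f(*p,.007)
img=s['pixels'][140:250,110:380,::-1]; cv2.imwrite('pics/c1.png',cv2.resize(img,None,fx=2.9,fy=2.9,interpolation=cv2.INTER_CUBIC))
E
```

```text
(141, 158, 0.089) [ 0.495 -0.255  0.089]
(221, 162, 0.089) [ 0.494 -0.066  0.089]
(213, 234, 0.089) [ 0.682 -0.059  0.089]
(127, 226, 0.089) [ 0.676 -0.238  0.089]
pad+tray
(299, 193, 0.007) [0.513 0.122 0.007]
(275, 152, 0.04) [0.413 0.057 0.04 ]
(371, 159, 0.04) [0.419 0.299 0.04 ]
(371, 234, 0.04) [0.633 0.278 0.04 ]
(267, 226, 0.04) [0.629 0.049 0.04 ]
(195, 280, 0.03) [ 0.76  -0.091  0.03 ]
(258, 290, 0.07) [0.786 0.041 0.07 ]
(257, 150, 0.01) [0.384 0.009 0.01 ]
[9.80383175e-01 1.97101058e-01 3.09334654e-06 4.98935689e-05]
[ 277  175   42   36 1254] [297.71451356 192.59170654]
(np.float64(297.71451355661884), np.float64(192.59170653907495), 0.007) [0.512 0.119 0.007]
((297.8817443847656, 192.48582458496094), (39.91364669799805, 32.129493713378906), 6.842773914337158)
(np.float32(276.15305), np.float32(206.05838), 0.007) [0.555 0.068 0.007]
(np.float32(279.9811), np.float32(174.15775), 0.007) [0.458 0.073 0.007]
(np.float32(319.61044), np.float32(178.91327), 0.007) [0.466 0.174 0.007]
(np.float32(315.78238), np.float32(210.8139), 0.007) [0.561 0.163 0.007]
```

View pics/c1.png

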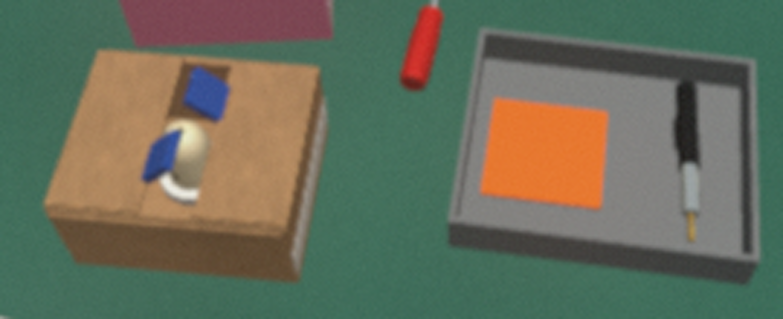

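```bash
python3 - <<'E'
from h import *
import pickle
d=pickle.load(open('d.pkl','rb'))
s=d['scene']
P=np.array([onz(s,u,v,.089) for u,v in [(143.8,157.2),(221,162.8),(206.6,220),(126.2,212.4)]]);print(P.round(3),P.mean(0))
print([np.linalg.norm(P[i]-P[i-1]).round(3) for i in range(4)])
c=P.mean(0)
robot.move_ptp([c[0]-.03,c[1],.33],[1,0,0,0])
w=shot('wrist','w1'); pickle.dump(w,open('w1.pkl','wb'))
print(w['eye'],robot.get_joint_pos(),robot.get_clock())
E
```

```text
[[ 0.493 -0.249  0.089]
 [ 0.497 -0.066  0.089]
 [ 0.65  -0.077  0.089]
 [ 0.644 -0.249  0.089]] [ 0.57076033 -0.16003077  0.089     ]
[np.float64(0.151), np.float64(0.182), np.float64(0.154), np.float64(0.172)]
[ 0.60693507 -0.16206847  0.49909995] [-3.54728398e-01  1.76795368e-01  1.01936178e+00 -1.59141119e-04
  1.94600442e+00  1.21716055e+00] 3.1667
```

View pics/w1.png

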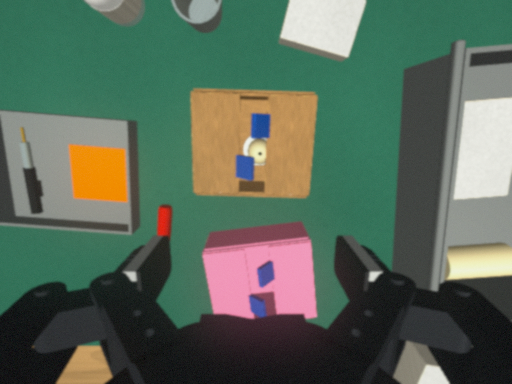

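The wrist view shows the carton with corners near (192,89), (316,94), (309,197) and (193,194). Tabs are at (261,125) (flap_r) and (245,167) (flap_l), the bone dome at (258,151) and the pad at (99,173). I'll fit the poses from this.

```bash
python3 - <<'E'
from h import *
import pickle
from scipy.optimize import least_squares
w=pickle.load(open('w1.pkl','rb')); s=pickle.load(open('d.pkl','rb'))['scene']
def blobs(im,lo,hi,box,k=1):
    hsv=cv2.cvtColor(im['pixels'],cv2.COLOR_RGB2HSV); m=cv2.inRange(hsv,lo,hi)
    M=np.zeros_like(m); x0,y0,x1,y1=box; M[y0:y1,x0:x1]=m[y0:y1,x0:x1]
    n,l,st,ce=cv2.connectedComponentsWithStats(M); o=1+np.argsort(-st[1:,4])[:k]; return [(ce[i],st[i,4],(l==i).astype('uint8')) for i in o]
B=((105,120,60),(130,255,255))
def quad(mask):
    m=cv2.morphologyEx(cv2.morphologyEx(mask,cv2.MORPH_CLOSE,np.ones((25,25))),cv2.MORPH_OPEN,np.ones((5,5)))
    c=max(cv2.findContours(m,0,1)[0],key=cv2.contourArea); return cv2.approxPolyDP(cv2.convexHull(c),5,True)[:,0],cv2.minAreaRect(c)
tw=blobs(w,*B,(190,85,320,200),2); ts=blobs(s,*B,(126,155,224,237),2)
print('tabs w',[(c.round(1),a) for c,a,_ in tw],'s',[(c.round(1),a) for c,a,_ in ts])
for c,a,_ in tw: print(onz(w,*c,.0983).round(4))
for c,a,_ in ts: print(onz(s,*c,.0983).round(4))
br=blobs(w,(5,60,60),(22,220,255),(180,80,330,205))[0]
q,r=quad(br[2]); print('carton quad',q.tolist(),r)
Q=np.array([onz(w,*p,.087) for p in q]);print(Q.round(4),Q.mean(0))
# fit carton
pw=sorted(q.tolist(),key=lambda p:p[1])
top=sorted(pw[:2]);bot=sorted(pw[-2:])
obs=[top[0],top[1],bot[0],bot[1]]
mod=np.array([[.075,.09,.087],[.075,-.09,.087],[-.075,.09,.087],[-.075,-.09,.087]])
tabm=np.array([[.03,-.0107,.0983],[-.03,.0107,.0983]])
tws=np.array(sorted([c.tolist() for c,_,_ in tw],key=lambda p:p[1])); tss=np.array(sorted([c.tolist() for c,_,_ in ts],key=lambda p:-p[1]))
def T(p,m): R=Rot.from_euler('z',p[2]).as_matrix(); return m@R.T+[p[0],p[1],0]
def res(p): return np.r_[(proj(w,T(p,mod))-obs).ravel(),(proj(w,T(p,tabm))-tws).ravel(),(proj(s,T(p,tabm))-tss).ravel()]
o=least_squares(res,[.57,-.16,0],loss='soft_l1'); print('carton',o.x,res(o.x).reshape(-1,2).round(1).tolist())
O=((3,170,150),(20,255,255))
for im,bx in ((w,(60,135,140,210)),(s,(265,165,330,220))):
    b=blobs(im,*O,bx)[0]; q,r=quad(b[2]); bb=np.array([onz(im,*p,.007) for p in q]); print('pad',onz(im,*b[0],.007).round(4),bb.round(3).tolist())
print('bone',onz(w,258,151,.072), onz(s,174,195,.045))
E
```

```text
tabs w [(array([259.8, 125.6]), np.int32(388)), (array([244.6, 167. ]), np.int32(341))] s [(array([180.7, 171.8]), np.int32(155)), (array([165.4, 193.2]), np.int32(91))]
[ 0.5974 -0.1725  0.0983]
[ 0.5378 -0.1502  0.0983]
[ 0.5361 -0.1514  0.0983]
[ 0.5957 -0.1733  0.0983]
carton quad [[191, 92], [312, 92], [308, 194], [197, 194]] ((252.2061309814453, 142.99136352539062), (125.35755157470703, 105.86598205566406), 1.6846843957901)
[[ 0.6434 -0.0748  0.087 ]
 [ 0.6433 -0.2464  0.087 ]
 [ 0.4932 -0.2487  0.087 ]
 [ 0.4933 -0.0752  0.087 ]] [ 0.56827097 -0.16126759  0.087     ]
carton [ 0.56783809 -0.16155454 -0.00118266] [[-2.2, 0.3], [3.7, 0.4], [-2.4, 0.2], [1.7, 0.3], [-0.1, -0.3], [0.4, -0.0], [0.2, 0.9], [0.1, 0.7]]
pad [0.5115 0.1201 0.007 ] [[0.562, 0.163, 0.007], [0.555, 0.069, 0.007], [0.46, 0.076, 0.007], [0.465, 0.171, 0.007]]
pad [0.5116 0.1189 0.007 ] [[0.46, 0.076, 0.007], [0.466, 0.17, 0.007], [0.559, 0.163, 0.007], [0.554, 0.07, 0.007]]
bone [ 0.55837992 -0.17053501  0.072     ] [ 0.56449507 -0.17128695  0.045     ]
```

The carton fit gives (0.568,-0.1615) with yaw near 0, and both cameras agree. To open each flap I'll slide the shut fingers, tilted 45°, under its tab, then follow the arc about the hinge. Left flap first, after a check that every point is reachable.

```bash
cat > flap.py <<'E'
from h import *
C0=np.array([.568,-.1615,0]); YAW=-.01
RZ=Rot.from_euler('z',YAW).as_matrix()
def setup(s,flip=1,ph=np.pi/4):   # s=+1 flap_l, -1 flap_r
    z=np.array([0,s*np.sin(ph),-np.cos(ph)]); y=np.array([flip,0,0.]); x=np.cross(y,z)
    q=Rot.from_matrix(RZ@np.c_[x,y,z]).as_quat()
    n=np.array([0,s*np.cos(ph),np.sin(ph)])
    W=lambda p:C0+RZ@p
    def P(r,b): # outer corner at radius r, angle b
        C=np.array([-s*.030,s*(.090-r*np.cos(b)),.087+r*np.sin(b)]); return W(C-.011*n)
    start=P(.085,np.arctan2(12.1,84.3)); zw=RZ@z
    bs=np.linspace(.25,2.25,11); arc=[P(r,b) for r,b in zip(np.linspace(.085,.068,11),bs)]
    return q,zw,start,arc
def check(s,flip):
    q,zw,st,arc=setup(s,flip); pts=[st-.09*zw,st]+arc+[arc[-1]-.08*zw]
    return [None if (j:=inverse_kinematics(p,q)) is None else np.round(j,2).tolist() for p in pts]
E
python3 - <<'E'
from flap import *
for s in (1,-1):
    for f in (1,-1):
        c=check(s,f); print(s,f,[i for i,j in enumerate(c) if j is None],c[0],c[6],c[-2])
E
```

```text
1 1 [] [-0.75, 0.61, 1.0, 0.63, 2.04, -0.59] [-0.62, 0.44, 1.24, 0.66, 1.9, -0.53] [-0.5, 0.35, 1.39, 0.69, 1.78, -0.48]
1 -1 [] [-0.75, 0.61, 1.0, 0.63, 2.04, 2.55] [-0.62, 0.44, 1.24, 0.66, 1.9, 2.61] [-0.5, 0.35, 1.39, 0.69, 1.78, 2.66]
-1 1 [] [0.14, 0.38, 1.31, -0.77, 1.59, 0.19] [-0.04, 0.35, 1.36, -0.79, 1.45, 0.08] [-0.18, 0.38, 1.36, -0.8, 1.34, -0.0]
-1 -1 [0, 1, 2, 3, 4, 5, 6, 7, 8, 9, 10, 11, 12, 13] None None None
```

```bash
cat >> flap.py <<'E'
def run(s):
    q,zw,st,arc=setup(s,1)
    eoat.move_gripper(0.0)
    robot.move_ptp(st-.09*zw,q); f0=np.array(robot.get_wrist_force())
    if robot.move_linear(st,v=.08,stop_force=5):
        print('bump',robot.get_ee_pos()-st); shot('wrist',f'bump{s}'); return False
    for i,p in enumerate(arc):
        hit=robot.move_linear(p,v=.1,stop_force=12)
        print(i,hit,(np.array(robot.get_wrist_force())-f0).round(1))
        if hit: break
    robot.move_linear(np.array(robot.get_ee_pos())-.08*zw,v=.15)
    print(robot.get_clock()); return not hit
E
python3 - <<'E'
from flap import *
run(1); d=[shot(c,c+'2')['pixels'] for c in ('scene','side')]
cv2.imwrite('pics/v2.png',np.hstack([cv2.resize(d[0][80:260,90:290],None,fx=2,fy=2),cv2.resize(d[1][110:290,210:410],None,fx=2,fy=2)])[:,:,::-1])
E
```

```text
0 False [ 0.6  0.4 -0.7]
1 False [-0.2  0.3 -0.3]
2 False [-0.1  0.8 -0.6]
3 False [-0.5  0.6 -0.3]
4 False [0.1 0.4 0.4]
5 False [-0.2  0.3  0.5]
6 False [ 0.4  0.2 -0.5]
7 False [0.4 0.1 0.1]
8 False [0.3 0.5 0.6]
9 False [-0.5  0.1 -0.1]
10 False [0.5 0.4 0.4]
10.7667
```

View pics/v2.png

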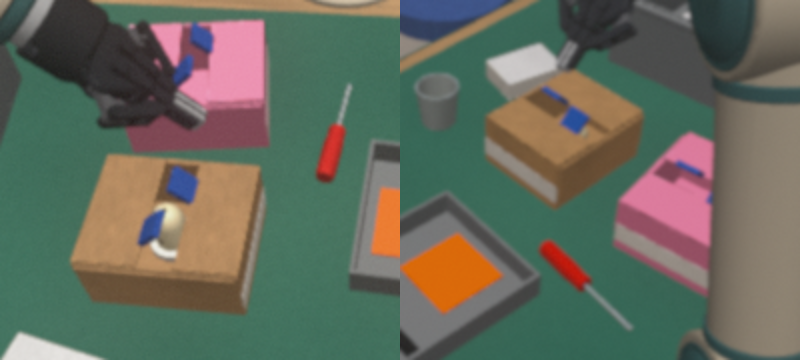

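The left flap is still shut; its tab in the crop is at (183,183). The finger missed or slipped off. I'll go back to the start pose and look.

```bash
python3 - <<'E'
from flap import *
q,zw,st,arc=setup(1,1)
print(proj(shot('scene','tmp'),np.array(robot.get_ee_pos())))
robot.move_ptp(st-.09*zw,q); print(robot.move_linear(st,v=.08,stop_force=5), robot.get_ee_pos()-st, robot.get_finger_gap())
d=[shot(c,c+'3') for c in ('scene','side','wrist')]
for i in d: print(proj(i,st))
d=[i['pixels'] for i in d]
p=robot.move_linear(arc[0],stop_force=8); p=robot.move_linear(arc[1],stop_force=8);e=shot('scene','s4')['pixels']
f=lambda a,y,x:cv2.resize(a[y:y+90,x:x+130],None,fx=3,fy=3,interpolation=cv2.INTER_CUBIC)
cv2.imwrite('pics/v3.png',np.vstack([np.hstack([f(d[0],140,115),f(d[1],130,225)]),np.hstack([f(e,140,115),cv2.resize(d[2],(390,270))])])[:,:,::-1])
E
```

```text
[[201.68589663 147.67645375]]
False [ 0.00018074 -0.00046036  0.00040915] -9.657500371250089e-05
[[175.94343956 174.11468982]]
[[301.09265664 168.94795529]]
[[252.40397892 221.78031538]]
```

View pics/v3.png

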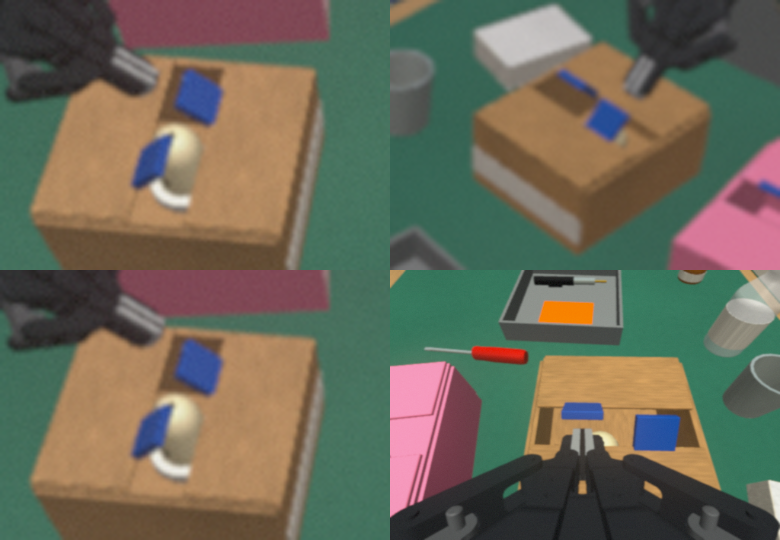

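The real fingertips are at about (167,167) in scene and (306,160) in side, not at the TCP projection (176,174) and (301,169). I'll triangulate the offset.

```bash
python3 - <<'E'
from flap import *
import pickle
from scipy.optimize import least_squares
q,zw,st,arc=setup(1,1); d=pickle.load(open('d.pkl','rb')); s,si=d['scene'],d['side']
o=least_squares(lambda p:np.r_[proj(s,p)[0]-[166.7,166.7],proj(si,p)[0]-[305.7,160]],st)
D=o.x-st; print(D.round(4),o.fun.round(1),'along z',D@zw, 'residual',(D-D@zw*zw).round(4))
w=vision.get_image('wrist'); print(proj(w,np.array([robot.get_ee_pos()-k*zw for k in (0,.02,.03)])))
# verify known points in both cams: carton tabs, at wrist pose now
print(proj(w,C0+np.array([[-.03,.0107,.0983],[.03,-.0107,.0983],[.075,.09,.087],[-.075,.09,.087]])))
print(robot.get_orientation(),q,Rot.from_quat(robot.get_orientation()).as_matrix()[:,2],zw, robot.get_ee_pos()-arc[1])
E
```

```text
[-0.0008 -0.0161  0.0246] [-0. -0. -0.  0.] along z -0.0288148756272296 residual [-0.0006  0.0043  0.0043]
[[252.3680403  222.391869  ]
 [252.37215219 234.65233913]
 [252.37459705 241.94219301]]
[[252.3231721  227.64003545]
 [339.96166197 255.85056949]
 [367.3214186  150.10432172]
 [201.69026324 151.32768699]]
[ 0.65657082  0.65001787  0.27184041 -0.26924769] [ 0.65653971  0.65000692  0.27194765 -0.26924168] [ 0.00693335  0.7069626  -0.70721695] [ 0.00707095  0.70707143 -0.70710678] [-8.13151669e-05 -7.25637179e-05 -3.47104709e-04]
```

```bash
python3 - <<'E'
from flap import *
q,zw,st,arc=setup(1,1)
t=np.array(robot.get_ee_pos()); out=[]
for c,(y,x) in (('scene',(130,120)),('side',(110,250)),('wrist',(170,190))):
    im=shot(c,'x'); a=im['pixels'].copy()[:,:,::-1]
    crop=cv2.resize(a[y:y+100,x:x+130],None,fx=3,fy=3,interpolation=cv2.INTER_CUBIC)
    for k,col in ((0,(0,0,255)),(.02,(0,255,255)),(.04,(255,255,0))):
        u=proj(im,t-k*zw)[0]; cv2.circle(crop,tuple(int(v) for v in ((u-[x,y])+.5)*3),3,col,1)
    out.append(crop)
out.append(np.zeros_like(out[0]))
cv2.imwrite('pics/v5.png',np.vstack([np.hstack(out[:2]),np.hstack(out[2:])]))
E
```

```text
(no output)
```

View pics/v5.png

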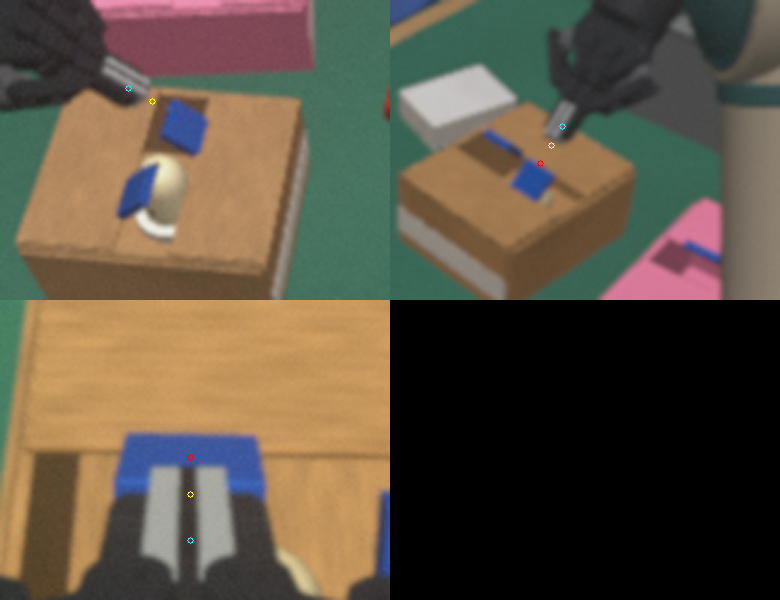

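All three views agree that the real tips are about 23 mm behind the stated TCP along the tool axis. I'll shift the path by that and retry, with force guarding.

```bash
sed -i 's/    zw=RZ@z$//; s/C=np.array(\[-s\*.030/C=.023*z+np.array([-s*.030/' flap.py
python3 - <<'E'
from flap import *
q,zw,st,arc=setup(1,1)
robot.move_linear(st-.09*zw,v=.2)
print([i for i,j in enumerate(check(1,1)+check(-1,1)) if j is None])
run(1); d=[shot(c,c+'2')['pixels'] for c in ('scene','side')]
cv2.imwrite('pics/v6.png',np.hstack([cv2.resize(d[0][80:260,90:290],None,fx=2,fy=2),cv2.resize(d[1][110:290,210:410],None,fx=2,fy=2)])[:,:,::-1])
E
```

```text
[]
0 False [-0.3  0.3 -0.7]
1 False [-0.2  0.5 -0.8]
2 False [-0.   0.1 -0.4]
3 False [-1.1  0.2 -0.9]
4 False [-0.4  0.7  0.2]
5 False [-0.1  0.5 -1.5]
6 False [-1.4  0.2 -0.5]
7 False [-0.1  0.7 -0.1]
8 False [-0.5  0.5  0. ]
9 False [-0.5  0.8 -0.2]
10 False [-0.2  0.8  0.4]
19.8833
```

View pics/v6.png

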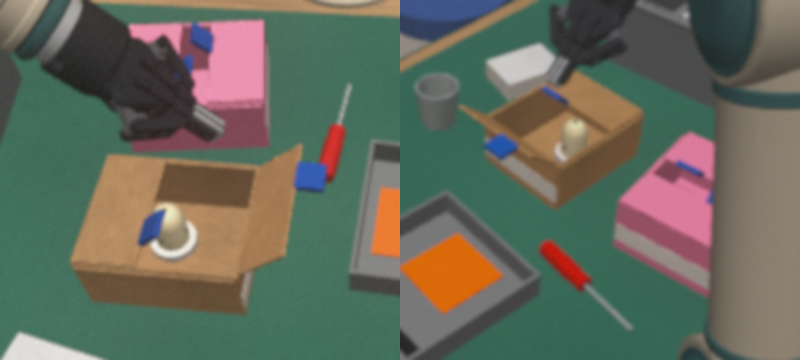

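Flap_l now stands right back, with its tab at (310,177) in the crop. Right flap next.

```bash
python3 - <<'E'
from flap import *
q,zw,st,arc=setup(-1,1)
p=np.array(robot.get_ee_pos()); robot.move_linear(p+[0,0,.1],v=.25)
robot.move_ptp(st-.09*zw+[0,0,.1],q); print(robot.move_linear(st-.09*zw,v=.2,stop_force=8))
print(run(-1))
p=np.array(robot.get_ee_pos()); robot.move_linear(p+[0,0,.08],v=.25)
robot.move_ptp([.52,-.165,.33],[1,0,0,0])
import pickle
w=shot('wrist','w7'); pickle.dump(w,open('w7.pkl','wb'))
s=shot('scene','s7')['pixels']
cv2.imwrite('pics/v7.png',np.hstack([cv2.resize(w['pixels'][60:260,:400],None,fx=1.,fy=1.),cv2.resize(s[120:220,90:290],None,fx=2,fy=2)])[:,:,::-1])
print(robot.get_clock())
E
```

```text
False
bump [-0.00097973  0.00399718  0.00276196]
False
25.6167
```

View pics/v7.png

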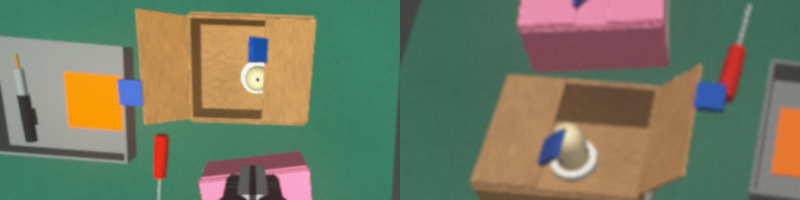

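Insertion for flap_r stopped 5 mm short and nothing else changed. The bone dome is at about (258,139). With flap_l out of the way I'll insert with more gap below the tab.

```bash
python3 - <<'E'
from flap import *
import pickle
w=pickle.load(open('w7.pkl','rb')); print('bone',onz(w,258,139,.072))
q,zw,st,arc=setup(-1,1)
n=RZ@np.array([0,-.7071,.7071])
st2=st-.004*n-.003*zw+RZ@[.004,0,0]
robot.move_ptp(st2-.09*zw+[0,0,.06],q); robot.move_linear(st2-.09*zw,v=.2,stop_force=8)
f0=np.array(robot.get_wrist_force())
h=robot.move_linear(st2,v=.08,stop_force=5); print(h,((robot.get_ee_pos()-st2)*1e3).round(1),(np.array(robot.get_wrist_force())-f0).round(1),robot.get_ft_torque())
if not h:
    for i,p in enumerate(arc):
        hit=robot.move_linear(p,v=.1,stop_force=12); print(i,hit,(np.array(robot.get_wrist_force())-f0).round(1))
        if hit: break
    robot.move_linear(np.array(robot.get_ee_pos())-.08*zw,v=.15)
    p=np.array(robot.get_ee_pos()); robot.move_linear(p+[0,0,.06],v=.25)
    robot.move_ptp([.52,-.165,.33],[1,0,0,0])
w=shot('wrist','w8'); pickle.dump(w,open('w8.pkl','wb'))
print(robot.get_clock())
E
```

```text
bone [ 0.55549348 -0.1742034   0.072     ]
False [0.4 0.3 0.5] [-0.7 -0.2 -0.1] [ 0.40672717 -0.0143687  -0.01507492]
0 False [-0.  -1.  -0.3]
1 False [-0.6 -0.3 -0.6]
2 False [-0.6 -0.2 -0.5]
3 False [ 0.2 -0.6  0.1]
4 False [-0.3  0.2 -0.8]
5 False [-0.4 -0.3 -0.4]
6 False [-1.2  0.1 -0.9]
7 False [-0.2 -0.7  0.5]
8 False [-0.9 -0.  -0.4]
9 False [-1.3 -0.  -0.6]
10 False [-1.1 -0.3  0.6]
33.9417
```

View pics/w8.png

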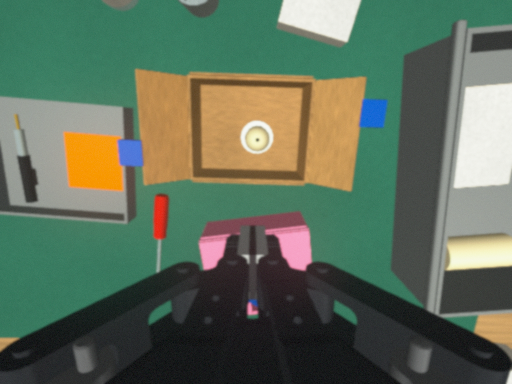

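Both flaps stand right back, with tabs at (131,152) and (373,113). The bone base ring is centred near (257,137). Next: locate the bone precisely, grasp and lift.

```bash
python3 - <<'E'
from h import *
import pickle
w=pickle.load(open('w8.pkl','rb'))
hsv=cv2.cvtColor(w['pixels'],cv2.COLOR_RGB2HSV); m=np.zeros(hsv.shape[:2],'uint8')
m[110:165,230:285]=cv2.inRange(hsv,(0,0,165),(179,70,255))[110:165,230:285]
c=max(cv2.findContours(m,0,1)[0],key=cv2.contourArea); (u,v),r=cv2.minEnclosingCircle(c)
b=onz(w,u,v,.016); print(u,v,r,b,'dia',2*r*(w['eye'][2]-.016)/w['mtx'][0][0])
assert abs(b[0]-.557)<.015 and abs(b[1]+.173)<.015
eoat.move_gripper(.075)
robot.move_ptp([b[0],b[1],.15],[1,0,0,0])
h=robot.move_linear([b[0],b[1],-.001],v=.07,stop_force=5); print('down',h,robot.get_ee_pos())
if h: robot.move_linear(np.array(robot.get_ee_pos())+[0,0,.006],v=.05)
eoat.move_gripper(.0); print('gap',robot.get_finger_gap(),robot.get_gripper_force(),robot.get_ee_pos(),robot.get_clock())
s=[shot(c,'t')['pixels'] for c in ('scene','side')]
cv2.imwrite('pics/v9.png',np.hstack([cv2.resize(s[0][110:260,90:290],None,fx=2,fy=2),cv2.resize(s[1][110:260,210:410],None,fx=2,fy=2)])[:,:,::-1])
E
```

```text
256.5 136.65151977539062 16.71903419494629 [ 0.55560145 -0.17299031  0.016     ] dia 0.05888911068580476
down False [ 0.55580301 -0.17306723 -0.0006544 ]
gap 0.03839363661777167 60.824206955730915 [ 5.55943816e-01 -1.73154252e-01 -5.09175133e-04] 38.125
```

The gap of 38 mm matches the shaft. Lift slowly, then check before carrying on.

```bash
python3 - <<'E'
from h import *
p=np.array(robot.get_ee_pos())
np.save('g.npy',p)
robot.move_linear(p+[0,0,.03],v=.06); print(robot.get_finger_gap(),robot.get_wrist_force())
robot.move_linear(p+[0,0,.22],v=.12); print(robot.get_finger_gap(),robot.get_gripper_force(),robot.get_clock())
robot.move_ptp([.5115,.1195,p[2]+.22],[1,0,0,0])
s=[shot(c,'t')['pixels'] for c in ('scene','side')]
cv2.imwrite('pics/v9.png',np.hstack([cv2.resize(s[0][60:260,180:380],None,fx=2,fy=2),cv2.resize(s[1][60:260,130:330],None,fx=2,fy=2)])[:,:,::-1])
print(robot.get_finger_gap(),robot.get_clock())
E
```

```text
0.03857307121731942 [-0.77963567 -0.04161815 -2.18400151]
0.038471633515687574 60.37121028173715 40.6167
0.038231537244719366 41.85
```

View pics/v9.png

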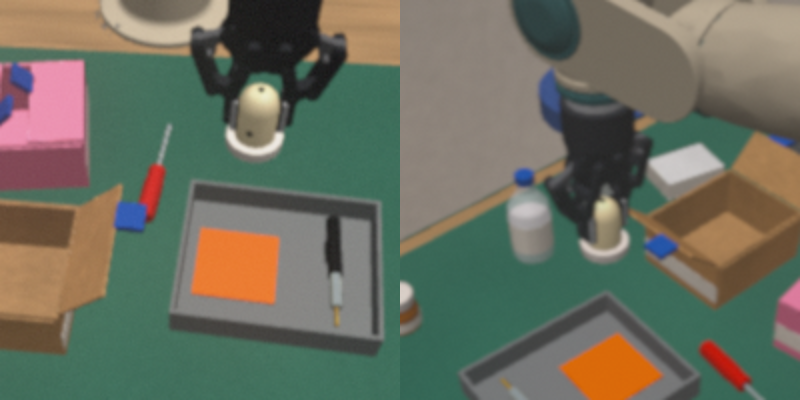

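The bone is held upright above the tray and both flaps are still open. Lower onto the pad under force guard.

```bash
python3 - <<'E'
from h import *
g=np.load('g.npy')
robot.move_linear([.5115,.1195,g[2]+.02],v=.12)
h=robot.move_linear([.5115,.1195,g[2]-.004],v=.02,stop_force=4)
p=np.array(robot.get_ee_pos()); print(h,p-g,robot.get_wrist_force())
if h and abs(p[2]-g[2]-.003)<.004:
    eoat.move_gripper(.06); robot.move_linear(p+[0,0,.2],v=.15)
    robot.move_ptp([.42,.10,.33],[1,0,0,0]); w=shot('wrist','w10'); s=shot('scene','s10'); shot('side','si10')
    import pickle; pickle.dump((w,s),open('e.pkl','wb'))
    f=lambda a,y,x,k:cv2.resize(a[y:y+200,x:x+400//k*2//2],(400,200*400//(400//k*2//2)))
    cv2.imwrite('pics/v11.png',np.hstack([cv2.resize(w['pixels'],(400,300)),cv2.resize(s['pixels'][110:260,110:310],(400,300))])[:,:,::-1])
print(robot.get_clock())
E
```

```text
True [-0.04457744  0.29258166  0.00296965] [-0.41269786 -0.08972471  4.99048505]
47.15
```

View pics/v11.png

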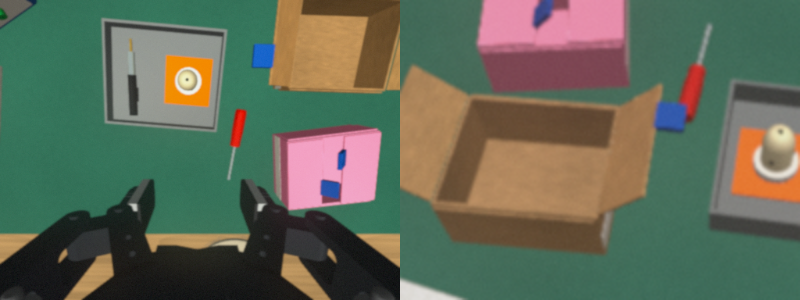

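The bone stands upright at the pad's centre, (188,80) in the left crop. Contact came at the expected height (+3.0 mm), both flaps are open and nothing else has moved.

```bash
python3 -c "
from cell import robot
print(robot.job_done())"
```

```text
the job is handed in; nothing more can be done
None
```

The job is handed in at about 47 s of the 72 s allowed: both flaps are right back, the bone model stands upright on the orange pad, and nothing else looked moved in the last pictures; the hand-in returned no verdict.

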